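# Set a calibrator's valve knob and lock it

## Robot

A 6-joint arm with a two-finger parallel gripper is mounted at the origin on the work surface. World frame = base frame: x ahead of the robot, y to its left, z up, the work surface at z = 0. Lengths are in m, angles in degrees, forces in N, time in s.
With the tool pointing down it reaches from about 0.25 to 0.775 m from the base axis. Payload 4 kg.
Tool frame: the origin (TCP) lies on the centre line of the jaws, within the pads' length; the fingertips stand 11 mm ahead of it and the grasp point (between the pads) lies 8 mm behind it (robot.tips_ahead is the distance from the TCP to the fingertips, in m); z points along the fingers, y is the line along which they close (so a half turn about z gives the same grasp; the last joint's range is limited). The gripper opens to 94 mm and grips with 3 to 60 N. Pads are 16 mm wide; open, the fingers measure 119 mm over their backs; the gripper's body (75 mm by 177 mm) begins 78 mm behind the grasp point.
Start: joints at [-69.964, 4.996, 78.535, -0, 96.463, -5.907], TCP at [0.241, -0.495, 0.217] pointing down, gripper open.
Joint ranges: [-177.83, 177.83], [-43.37, 116.18], [15.69, 146.23], [-61.86, 241.86], [9.47, 152.12], [-147.06, 147.06]. Speed limits (degrees/s): [159.86, 159.86, 180, 180, 180, 180].

## Interface

Orientations are given as a 3x3 rotation matrix whose columns are the frame's x, y, z axes.
In Python, from workcell import robot gives the robot as it stands. The module is installed in compiled form; this text tells all that it offers.
- The arm moves only by the tool send_rows, never from a script. Its argument "targets" is a list of rows, each an object with "rotation": the turn, a rotation vector about the tool's x, y, z in rad, a list of three; "delta_pos": the shift along the tool's x, y, z in mm, a list of three; "grip": the closure, from 0 (fully open) to 1 (shut). In form: [{"rotation": [wx, wy, wz], "delta_pos": [dx, dy, dz], "grip": grip}, ...]. A call has 1 to 12 rows; each row is the pose to reach, as a shift and turn from the pose commanded when the call began, along the tool's axes at that moment; what a row does not reach only later rows make up. A row lasts 1/12 s, in which the tool goes at most 41.7 mm and 7.16 degrees, less where a joint would pass 70% of its speed; a pose out of reach is approached as far as the arm can. A call with a gripper value outside its range is refused whole. The fingers move at their own pace and stop on an object; the grip force is fixed at half the most. Time passes only in rows, so rows that repeat a pose let the fingers close. It gives the time, the measured TCP pose, the force, the opening and the grip force at its end, in the units of the state.
- robot.state(): the state, without advancing time (a new reading comes with each control period).
- robot.grab_frame(name): name is "scene" or "top" or "wrist"; returns (picture, depth): 400x640x3 uint8, red, green, blue; 400x640 float32, m along the optical axis (not along the pixel's ray), 0 where there is no reading.
- robot.calibration(name): a dict with "intrinsics" (3x3 intrinsics, pixels), "eye" and "attitude" of the camera in the world; the wrist camera has in their place "tool_from_camera" (4x4, takes a point from camera to tool coordinates, whose origin is the TCP and whose axes are the flange's). Camera axes: x right, y down, z forward; pixel columns grow to the right and rows downward; lengths in m; the calibration is good to about 2 mm. A picture is of the moment at which its call begins: read the wrist's pose just before it. calibration takes no time and is no camera call.
- robot.hand_in(): hands the job in; it is judged then, once.
The state is a dict: "time_s": time; "q": joint angles; "joint_vel": joint speeds; "tau": joint torques, N m; "position": TCP position; "eef_rot": TCP orientation; "force": force on the tool from outside, world axes, zero at the start; "torque": the same for the moment, N m; "finger_gap": finger opening in m; "gripper_force": force on a finger pad.
Only numpy, scipy, OpenCV 4.12 (cv2) and the standard library are available. Lean on these libraries where they do the work, as an engineer would, in place of code of your own. Each camera call takes 0.05 s, during which the arm holds its last target. There are 200 camera calls.

## Task

Turn the black pointer knob on the calibrator block until its nose points at the little black wedge-shaped index on the block's top. Then, without spoiling that setting, turn the hexagonal steel lock ring below the knob clockwise (seen from above) until it has met its seat and is nipped up tight, about 15 degrees past the touch but not much further, since over-tightening crushes the washer. Let go, and leave everything else on the bench where it is.

Things in the scene. Friction and masses are not known exactly. Their poses are not given: they have to be found in the camera images.
- valve_axis (a point): the valve's upright axis at the block's flat top, 50 mm over the table. Fixed grey block, 130 mm in x, 200 mm in y (y -70 to +130 mm from here). On the axis, from below: round steel pedestal, hexagonal lock ring, thin stem, knob. Two brass hose ports (22 mm across, 18 mm tall) stand on the block 105 mm to +y
- knob_grip (a point): centre of the grip of the black knob on top of the valve: a bar 14 mm wide (y), 20 mm tall, flat sides from x -15 to +11 mm; its top is 10 mm above here, 125 mm over the table. Its +x end is a pointed nose with a thin line, the other end is square: it points to +x. Turns freely about the valve's axis, stays where left (drag 0.06 N m), independent of the ring
- knob_nose (a point): tip of the knob's pointed nose, 17 mm from the axis; axes as knob_grip
- index_tip (a point): tip of the index, a small fixed black wedge (21 mm long, 12 mm wide, 4 mm tall) on the block's top, 42 mm from the valve's axis, pointing at the axis. +x runs from the valve's axis outwards through the index; its direction on the block varies. The knob is set when its +x is along this +x within 0.11 rad
- ring_mid (a point): centre of the steel lock ring: a hexagon 48 mm across flats, 55 mm over corners, 14 mm tall, centred 85 mm over the table, round the axis below the knob; 9 mm free between its top and the knob, 28 mm between its underside and the block. Two of its six flats face +y and -y. Turns in place, clockwise from above tightens, stays where left
- washer_top (a point): top of the washer under the ring, on the axis. The ring first turns slack (0.04 N m) by 0.3 to 1.3 rad, unseen, different each run, then meets the washer: to turn on takes 0.30 N m plus 0.7 per rad (held still this eases to about 0.10 plus 0.7 per rad) and the washer sinks 3 mm per rad. Tight is 0.10 to 0.38 rad past the touch (0.3 to 1.15 mm sunk); more crushes it
- detector_a: dark steel hand-held gas detector, 130 x 62 x 48 mm, lies beside the block; bystander; origin at the centre of its underside
- detector_b: second detector of the same kind, nearer the robot; bystander; origin at the centre of its underside
- multimeter: orange-cased multimeter, 150 x 75 x 40 mm; bystander; origin at the centre of its underside
- tape: yellow tape measure, 65 x 34 x 60 mm; bystander; origin at the centre of its underside
- jar: jar with green lid, 84 mm across, 110 mm tall; bystander; origin at the centre of its underside
- driver: screwdriver with black handle, 170 mm long, lying between block and robot; bystander; origin at the centre of its underside
- cap_nut: loose brass cap nut, 24 mm across, 14 mm tall, standing on the block's top near the hose ports; bystander; origin at the centre of its underside
There are look-alikes about, which are no part of the job. What is shaped like the part that bears valve_axis but turquoise is not meant.

How it is judged (in metres and radians):
On the way, in this order (a step that is already met when the one before it is completed fails the run):
1. the knob points at the index while the ring is still loose (angle between the x axis of knob_grip and the x axis of index_tip, either way round below 0.11 rad and x of knob_nose in the frame of index_tip above -0.042 m and distance of washer_top from where it was at the start of the episode below 0.0002 m), for 0.2 s.
2. the lock ring is tight with the knob still on the index (angle between the x axis of knob_grip and the x axis of index_tip, either way round below 0.11 rad and x of knob_nose in the frame of index_tip above -0.042 m and distance of washer_top from where it was at the start of the episode above 0.0003 m), for 0.2 s.
At the end, for the whole second after the job is handed in: the knob points at the index within 0.11 rad; the lock ring is tight: turned 0.10 to 0.38 rad past its touch (washer sunk 0.3 to 1.15 mm), and stays so (all of step 2 and distance of washer_top from where it was at the start of the episode below 0.00115 m).
It fails at once if the lock ring is over-tightened (more than 0.38 rad past its touch) (distance of washer_top from where it was at the start of the episode above 0.00115 m).
It fails at once if something else on the bench is pushed away (moved more than 30 mm) (distance of any of detector_a, detector_b, multimeter, tape, jar, driver, cap_nut from where it was at the start of the episode above 0.03 m).
It also fails if it takes over 64 s, if anything falls off the work surface, if the arm or the gripper's body presses on something with over 40 N, if the wrist force passes 120 N, or if a joint passes its speed limit or range.

## Working session

There is one attempt and no reset: what is moved stays moved. The work goes in short steps, Python scripts to look and compute and a tool call to move; the robot and the scene stay as the last step left them, time stands still between calls to the robot, and variables do not carry over. Pictures are saved under pics/ and viewed, at most 10 in all, crops included, and the job is handed in when it is done.

Besides the shell and the picture viewer there is one more tool, called after ">>>" by a JSON object that holds its "name" and its "arguments". send_rows: Moves the arm, as the interface text tells. Its arguments: {"type":"object","properties":{"targets":{"type":"array"}},"required":["targets"]}

```bash
mkdir -p pics; cat > h.py <<'E'
import numpy as np, cv2
from workcell import robot
def save(name,fn,crop=None,scale=1):
    s=robot.state(); im,d=robot.grab_frame(name)
    np.savez('pics/'+fn+'.npz',im=im,d=d,p=s['position'],R=s['eef_rot'])
    o=im[:,:,::-1]
    if crop: o=o[crop[1]:crop[3],crop[0]:crop[2]]
    cv2.imwrite('pics/'+fn+'.png',cv2.resize(o,None,fx=scale,fy=scale))
def campose(name,p=None,R=None):
    c=robot.calibration(name);K=np.array(c['intrinsics'])
    if name=='wrist':
        T=np.eye(4);T[:3,:3]=R;T[:3,3]=p
        T=T@np.array(c['tool_from_camera']);return K,T[:3,3],T[:3,:3]
    return K,np.array(c['eye']),np.array(c['attitude'])
def cloud(name,fn):
    z=np.load('pics/'+fn+'.npz');K,e,R=campose(name,z['p'],z['R'])
    v,u=np.mgrid[0:400,0:640];d=z['d']
    P=np.stack([(u-K[0,2])/K[0,0]*d,(v-K[1,2])/K[1,1]*d,d],-1)
    return z['im'],P@R.T+e,d
def onplane(name,fn,u,v,h):
    z=np.load('pics/'+fn+'.npz');K,e,R=campose(name,z['p'],z['R'])
    r=R@np.array([(u-K[0,2])/K[0,0],(v-K[1,2])/K[1,1],1]);return e+r*(h-e[2])/r[2]
E
python3 - <<'E'
from h import *
save('top','top1');save('scene','sc1')
for n in('top','scene','wrist'):print(robot.calibration(n))
s=robot.state();print({k:np.round(v,3) for k,v in s.items()})
a=cv2.imread('pics/top1.png');print(a.shape)
E
```

```text
{'intrinsics': array([[410.44545924,   0.        , 324.8091757 ],
       [  0.        , 410.44545924, 203.49296113],
       [  0.        ,   0.        ,   1.        ]]), 'eye': array([ 0.26271383, -0.05042845,  1.56891518]), 'attitude': array([[-1.08809332e-02, -9.85599780e-01,  1.68744418e-01],
       [-9.99939628e-01,  1.09833402e-02, -3.26521227e-04],
       [-1.53155810e-03, -1.68737784e-01, -9.85659786e-01]])}
{'intrinsics': array([[430.86942395,   0.        , 321.60737835],
       [  0.        , 430.86942395, 196.8144591 ],
       [  0.        ,   0.        ,   1.        ]]), 'eye': array([ 0.98035532, -0.58088462,  1.12708116]), 'attitude': array([[ 0.76375135,  0.53580757, -0.35999184],
       [ 0.64545344, -0.64131574,  0.41485417],
       [-0.00858643, -0.5492034 , -0.8356446 ]])}
{'intrinsics': array([[302.15759821,   0.        , 316.90287922],
       [  0.        , 302.15759821, 197.84319234],
       [  0.        ,   0.        ,   1.        ]]), 'tool_from_camera': array([[ 8.48492931e-04, -9.58361164e-01, -2.85557630e-01,
         8.43353709e-02],
       [ 9.99998119e-01,  1.31121158e-03, -1.42921385e-03,
        -5.45025314e-04],
       [ 1.74412952e-03, -2.85555880e-01,  9.58360474e-01,
        -1.68722922e-01],
       [ 0.00000000e+00,  0.00000000e+00,  0.00000000e+00,
         1.00000000e+00]])}
{'time_s': np.float64(0.1), 'q': array([-69.965,   5.035,  78.614,  -0.   ,  96.464,  -5.907]), 'joint_vel': array([-0.019,  0.017, -0.318, -0.05 , -0.006,  0.048]), 'tau': array([ 3.0000e-03, -3.4125e+01, -3.0330e+01,  7.2000e-02,  3.0000e-02,
       -0.0000e+00]), 'position': array([ 0.24 , -0.494,  0.215]), 'eef_rot': array([[ 0.899,  0.437, -0.001],
       [ 0.437, -0.899,  0.002],
       [ 0.   , -0.002, -1.   ]]), 'force': array([-0.378,  0.493, -0.345]), 'torque': array([-0.02 , -0.049, -0.046]), 'gripper_force': np.float64(0.0), 'finger_gap': np.float64(0.094)}
(400, 640, 3)
```

View pics/top1.png

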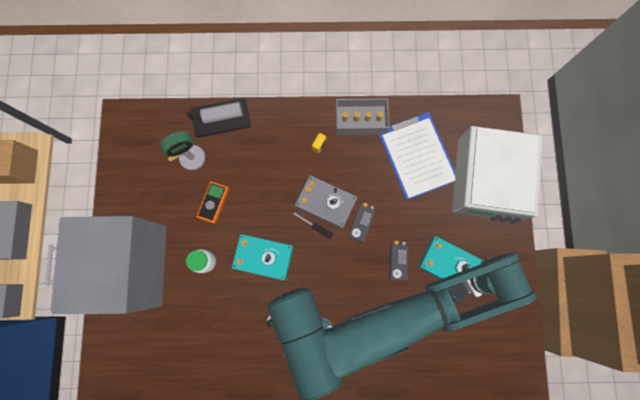

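View pics/sc1.png

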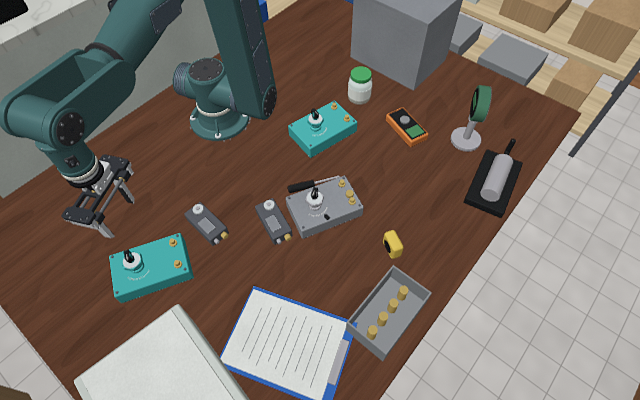

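The top view shows the grey block at about (327,201) with its valve at (334,202) and the ports to the upper left. Detector_a is at (362,222) and the driver at (312,224). The turquoise blocks are the decoys.

```bash
python3 - <<'E'
from h import *
im,P,d=cloud('top','top1')
c=onplane('top','top1',334,201,0.115);print('axis est',c)
Z=P[...,2];m=(d>0)&(abs(Z-0.05)<.012)&(np.hypot(P[...,0]-c[0],P[...,1]-c[1])<.17)
n,l,st,ce=cv2.connectedComponentsWithStats(m.astype(np.uint8));k=1+st[1:,4].argmax()
r=cv2.minAreaRect((P[l==k][:,:2]).astype(np.float32)*1000);print(r,cv2.boxPoints(r),np.median(Z[l==k]))
h=(d>0)&(Z>.105)&(Z<.14)&(np.hypot(P[...,0]-c[0],P[...,1]-c[1])<.05);print(h.sum(),P[h].mean(0) if h.any() else 0)
a=cv2.imread('pics/top1.png')[160:250,280:390];b=cv2.imread('pics/sc1.png')[165:245,270:380]
cv2.imwrite('pics/c1.png',np.vstack([cv2.resize(a,(660,300 if 0 else 290),interpolation=2),cv2.resize(b,(660,300),interpolation=2)]))
E
```

```text
axis est [ 0.52035309 -0.0840705   0.115     ]
((533.9241943359375, -53.043243408203125), (199.94261169433594, 131.99671936035156), 63.842857360839844) [[ 430.61404   -113.68196  ]
 [ 549.0928    -171.87068  ]
 [ 637.2344       7.5954742]
 [ 518.7556      65.784195 ]] 0.04964321370646241
39 [ 0.51877273 -0.07949822  0.12204741]
```

>>> {"name": "send_rows", "arguments": {"targets": [{"rotation":[0,0,0],"delta_pos":[0,0,-40],"grip":0},{"rotation":[0,0,0],"delta_pos":[40,-22,-45],"grip":0},{"rotation":[0,0,0],"delta_pos":[75,-43,-45],"grip":0},{"rotation":[0,0,0],"delta_pos":[110,-64,-45],"grip":0},{"rotation":[0,0,0],"delta_pos":[145,-84,-45],"grip":0},{"rotation":[0,0,0],"delta_pos":[180,-104,-45],"grip":0},{"rotation":[0,0,0],"delta_pos":[215,-124,-45],"grip":0},{"rotation":[0,0,0],"delta_pos":[250,-144,-45],"grip":0},{"rotation":[0,0,0],"delta_pos":[285,-164,-45],"grip":0},{"rotation":[0,0,0],"delta_pos":[320,-184,-45],"grip":0},{"rotation":[0,0,0],"delta_pos":[355,-204,-45],"grip":0},{"rotation":[0,0,0],"delta_pos":[390,-225,-45],"grip":0}]}}

```text
time_s: 1.1
position: [0.4934, -0.1197, 0.261]
eef_rot: [[0.899, 0.437, -0.001], [0.437, -0.899, -0.0], [-0.001, -0.0, -1.0]]
force: [-0.6, -1.6, 0.1]
finger_gap: 0.0942
gripper_force: 0.0
```

>>> {"name": "send_rows", "arguments": {"targets": [{"rotation":[0,0,0],"delta_pos":[30,-17,0],"grip":0},{"rotation":[0,0,0],"delta_pos":[43,-25,0],"grip":0},{"rotation":[0,0,0],"delta_pos":[43,-25,0],"grip":0},{"rotation":[0,0,0],"delta_pos":[43,-25,0],"grip":0}]}}

```text
time_s: 1.43
position: [0.5205, -0.0798, 0.2607]
eef_rot: [[0.898, 0.439, -0.002], [0.439, -0.898, -0.0], [-0.002, -0.001, -1.0]]
force: [-0.5, 0.8, -0.6]
finger_gap: 0.0938
gripper_force: 0.0
```

```bash
python3 - <<'E'
from h import *
save('wrist','w1')
s=robot.state();print(s['time_s'],s['position'],s['q'],s['eef_rot'][:,0])
E
```

```text
1.4833 [ 0.5202189  -0.08060968  0.26093093] [-1.49508506e+01  1.78441979e+00  7.69158816e+01 -4.63526605e-02
  1.01370493e+02  4.90829279e+01] [ 0.89912092  0.4376979  -0.00145324]
```

View pics/w1.png

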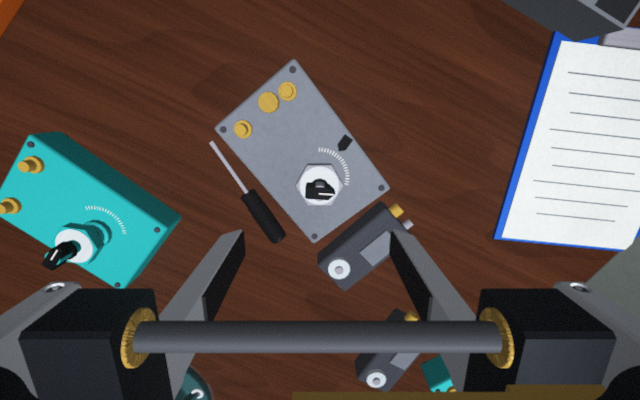

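The wrist view shows the grey block with its valve at (320,187), the index wedge at about (345,143), and the knob with its nose apparently to the right, near (335,195). I'll enlarge it.

```bash
python3 - <<'E'
from h import *
a=cv2.imread('pics/w1.png')[125:225,270:390]
cv2.imwrite('pics/c2.png',cv2.resize(a,None,fx=6,fy=6,interpolation=cv2.INTER_CUBIC))
E
```

```text
(no output)
```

View pics/c2.png

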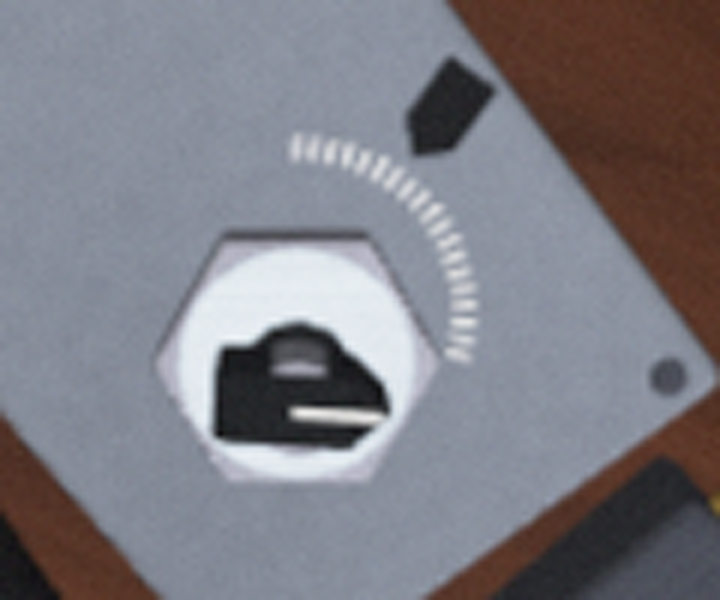

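```bash
python3 - <<'E'
from h import *
f=lambda u,v,h:onplane('wrist','w1',270+u/6-.4,125+v/6-.4,h)[:2]*1000
ang=lambda d:np.degrees(np.arctan2(d[1],d[0]))
H=np.array([f(*p,.092) for p in [(155,362),(225,235),(368,235),(440,362),(370,482),(225,482)]]);c=H.mean(0)
print('hex c',c,[round(np.linalg.norm(h-c),1) for h in H],[round(ang(h-c)%60,1) for h in H])
a,b=f(290,412,.125),f(385,418,.125);print('line',a,b,ang(b-a),'nose r',np.linalg.norm(b-c))
kb=[f(*p,.125) for p in [(218,350+12),(216,440)]]
t,o=f(414,155,.054),f(475,75,.054);print('idx tip',t,np.linalg.norm(t-c),ang(t-c),'axis dir',ang(o-t))
E
```

```text
hex c [520.33970877 -81.40004487] [np.float64(27.3), np.float64(28.0), np.float64(27.8), np.float64(27.4), np.float64(28.2), np.float64(28.1)] [np.float64(56.4), np.float64(55.2), np.float64(57.7), np.float64(55.9), np.float64(56.6), np.float64(56.1)]
line [519.05228538 -80.46766676] [525.38146707 -95.8357256 ] -67.6161753479531 nose r 15.290788235903017
idx tip [561.76509963 -88.07299445] 41.95940018208017 -9.15080061921864 axis dir -10.540800515229384
```

The crop shows a hexagon ring centred on the valve, with the knob's white line pointing right at roughly −68° in the world. The index wedge tip at crop (414,155) lies at −9.5°, 42 mm out as stated. The knob therefore has to turn about +58° CCW. I'll align tool x with the knob (yaw 112°) and go down.

>>> {"name": "send_rows", "arguments": {"targets": [{"rotation":[0,0,-0.125],"delta_pos":[0,0,8],"grip":0},{"rotation":[0,0,-0.25],"delta_pos":[0,0,16],"grip":0},{"rotation":[0,0,-0.375],"delta_pos":[0,0,24],"grip":0},{"rotation":[0,0,-0.5],"delta_pos":[0,0,32],"grip":0},{"rotation":[0,0,-0.625],"delta_pos":[0,0,40],"grip":0},{"rotation":[0,0,-0.75],"delta_pos":[0,0,48],"grip":0},{"rotation":[0,0,-0.875],"delta_pos":[0,0,56],"grip":0},{"rotation":[0,0,-1.0],"delta_pos":[0,0,64],"grip":0},{"rotation":[0,0,-1.125],"delta_pos":[0,0,72],"grip":0},{"rotation":[0,0,-1.25],"delta_pos":[0,0,80],"grip":0},{"rotation":[0,0,-1.375],"delta_pos":[0,0,88],"grip":0},{"rotation":[0,0,-1.5],"delta_pos":[0,0,96],"grip":0}]}}

```text
time_s: 2.48
position: [0.5198, -0.0821, 0.1652]
eef_rot: [[-0.376, 0.927, -0.0], [0.927, 0.376, -0.001], [-0.001, -0.0, -1.0]]
force: [-0.1, 0.3, -0.1]
finger_gap: 0.0942
gripper_force: 0.0
```

>>> {"name": "send_rows", "arguments": {"targets": [{"rotation":[0,0,0],"delta_pos":[0,0,0],"grip":0},{"rotation":[0,0,0],"delta_pos":[0,0,0],"grip":0},{"rotation":[0,0,0],"delta_pos":[0,0,0],"grip":0}]}}

```text
time_s: 2.73
position: [0.5205, -0.0813, 0.1661]
eef_rot: [[-0.369, 0.929, 0.001], [0.929, 0.369, -0.0], [-0.001, 0.001, -1.0]]
force: [0.5, 1.1, 0.4]
finger_gap: 0.0941
gripper_force: 0.0
```

```bash
python3 - <<'E'
from h import *
save('wrist','w2')
s=robot.state();R=s['eef_rot'];print(s['time_s'],s['position'],s['q'],np.degrees(np.arctan2(R[1,0],R[0,0])),R[:,2],s['force'],s['torque'])
print('tool delta mm to axis', R.T@(np.array([.5205,-.081,.110])-s['position'])*1000)
cv2.imwrite('pics/c3.png',cv2.resize(cv2.imread('pics/w2.png')[100:400,170:470],None,fx=2,fy=2,interpolation=2))
E
```

```text
2.7833 [ 0.52071356 -0.08113275  0.1663051 ] [-1.50153138e+01  2.88462372e+00  8.64731195e+01 -9.71505619e-03
  9.05644828e+01 -3.67155686e+01] 111.70012570017505 [ 1.26713869e-03 -5.15437000e-04 -9.99999064e-01] [-0.35781864  0.32371825 -0.809619  ] [-0.06940729 -0.10310175  0.00176887]
tool delta mm to axis [ 0.25564822 -0.20490378 56.30471283]
```

View pics/c3.png

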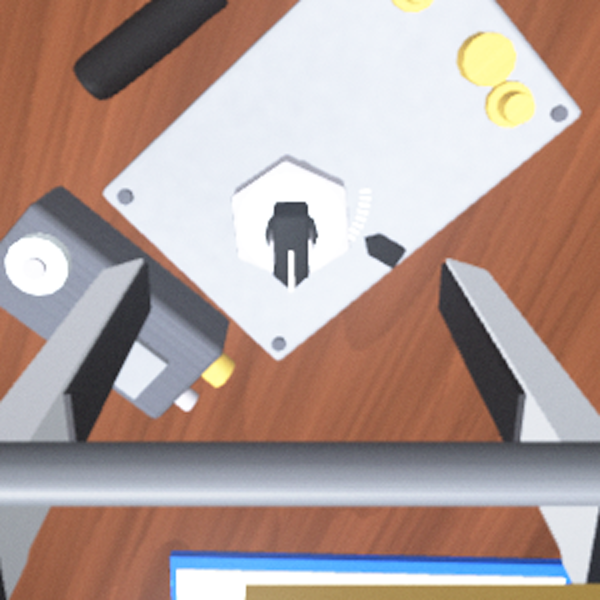

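The knob's line is vertical at crop (291,270), nose toward tool −x, and centred between the fingers, so I can descend and grip.

>>> {"name": "send_rows", "arguments": {"targets": [{"rotation":[0,0,0],"delta_pos":[0,0,20],"grip":0.3},{"rotation":[0,0,0],"delta_pos":[0,0,40],"grip":0.5},{"rotation":[0,0,0],"delta_pos":[0,0,56],"grip":0.6},{"rotation":[0,0,0],"delta_pos":[0,0,56],"grip":0.6},{"rotation":[0,0,0],"delta_pos":[0,0,56],"grip":0.7},{"rotation":[0,0,0],"delta_pos":[0,0,56],"grip":0.8},{"rotation":[0,0,0],"delta_pos":[0,0,56],"grip":1},{"rotation":[0,0,0],"delta_pos":[0,0,56],"grip":1},{"rotation":[0,0,0],"delta_pos":[0,0,56],"grip":1},{"rotation":[0,0,0],"delta_pos":[0,0,56],"grip":1},{"rotation":[0,0,0],"delta_pos":[0,0,56],"grip":1}]}}

```text
time_s: 3.7
position: [0.5203, -0.0806, 0.1098]
eef_rot: [[-0.373, 0.928, -0.001], [0.928, 0.373, -0.001], [-0.0, -0.001, -1.0]]
force: [-7.3, -2.6, 4.0]
finger_gap: 0.0245
gripper_force: 3.8
```

```bash
python3 - <<'E'
from h import *
s=robot.state();R=s['eef_rot'];print(s['time_s'],s['position'],np.degrees(np.arctan2(R[1,0],R[0,0])),s['force'],s['torque'],s['finger_gap'],s['gripper_force'])
# refine index from w2
f=lambda u,v,h:onplane('wrist','w2',170+u/2-.25,100+v/2-.25,h)[:2]*1000
t=f(366,237,.054);o=f(396,258,.054);d=t-np.array([520.5,-81]);print(t,np.linalg.norm(d),np.degrees(np.arctan2(d[1],d[0])),np.degrees(np.arctan2(*(o-t)[::-1])))
E
```

```text
3.7 [ 0.52026544 -0.08063231  0.10984394] 111.88591293884083 [-7.26793194 -2.63530065  3.97053461] [-0.58451306  1.25195813  0.04613655] 0.024472278358355914 3.8033558428287506
[561.68405799 -86.62685705] 41.56667117894657 -7.779983412768284 -14.339031415041132
```

The gap stopped at 24 mm, so the tips are probably on the wider hub under the bar. I'll reopen, raise 7 mm and close again.

>>> {"name": "send_rows", "arguments": {"targets": [{"rotation":[0,0,0],"delta_pos":[0,0,0],"grip":0.6},{"rotation":[0,0,0],"delta_pos":[0,0,0],"grip":0.6},{"rotation":[0,0,0],"delta_pos":[0,0,-7],"grip":0.6},{"rotation":[0,0,0],"delta_pos":[0,0,-7],"grip":0.6},{"rotation":[0,0,0],"delta_pos":[0,0,-7],"grip":0.75},{"rotation":[0,0,0],"delta_pos":[0,0,-7],"grip":0.85},{"rotation":[0,0,0],"delta_pos":[0,0,-7],"grip":1},{"rotation":[0,0,0],"delta_pos":[0,0,-7],"grip":1},{"rotation":[0,0,0],"delta_pos":[0,0,-7],"grip":1},{"rotation":[0,0,0],"delta_pos":[0,0,-7],"grip":1}]}}

```text
time_s: 4.53
position: [0.5191, -0.081, 0.1164]
eef_rot: [[-0.372, 0.928, -0.004], [0.928, 0.372, -0.001], [0.0, -0.004, -1.0]]
force: [-5.2, -1.5, 3.8]
finger_gap: 0.019
gripper_force: 30.0
```

```bash
python3 - <<'E'
from h import *
save('wrist','w3')
s=robot.state();R=s['eef_rot'];print(s['time_s'],s['position'],np.degrees(np.arctan2(R[1,0],R[0,0])),s['force'],s['torque'],s['finger_gap'],s['gripper_force'])
cv2.imwrite('pics/c4.png',cv2.resize(cv2.imread('pics/w3.png')[130:330,220:420],None,fx=3,fy=3,interpolation=2))
E
```

```text
4.5833 [ 0.51913885 -0.08103799  0.1164649 ] 111.86575509231402 [-4.82603875 -1.72359101  4.57405779] [-0.46559724  0.9166065  -0.07709146] 0.01881080757053711 29.9993103928864
```

View pics/c4.png

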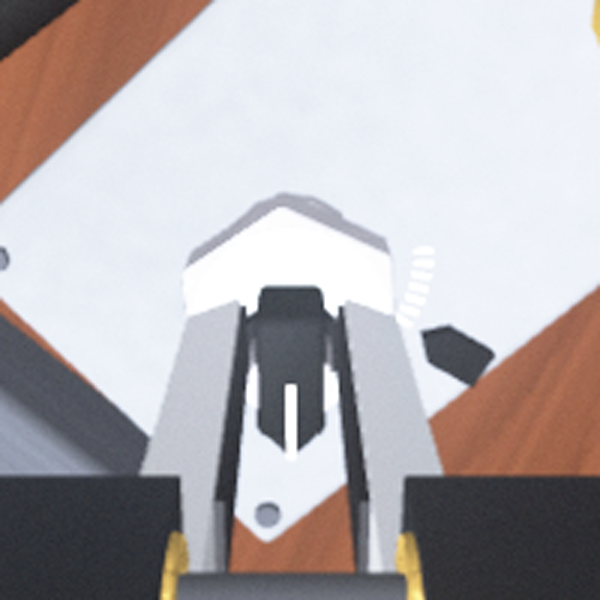

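The pads are clamped on the round hub (gap 19 mm), with the bar at crop (291,370) free between them, so I need to go higher.

>>> {"name": "send_rows", "arguments": {"targets": [{"rotation":[0,0,0],"delta_pos":[0,0,0],"grip":0.65},{"rotation":[0,0,0],"delta_pos":[0,0,0],"grip":0.65},{"rotation":[0,0,0],"delta_pos":[0,0,-6],"grip":0.65},{"rotation":[0,0,0],"delta_pos":[0,0,-6],"grip":0.75},{"rotation":[0,0,0],"delta_pos":[0,0,-6],"grip":0.85},{"rotation":[0,0,0],"delta_pos":[0,0,-6],"grip":1},{"rotation":[0,0,0],"delta_pos":[0,0,-6],"grip":1},{"rotation":[0,0,0],"delta_pos":[0,0,-6],"grip":1},{"rotation":[0,0,0],"delta_pos":[0,0,-6],"grip":1},{"rotation":[0,0,0],"delta_pos":[0,0,-6],"grip":1}]}}

```text
time_s: 5.42
position: [0.5191, -0.0811, 0.1228]
eef_rot: [[-0.373, 0.928, -0.004], [0.928, 0.373, -0.002], [-0.0, -0.004, -1.0]]
force: [-4.2, -2.9, 3.4]
finger_gap: 0.0138
gripper_force: 30.0
```

```bash
python3 - <<'E'
from h import *
s=robot.state();R=s['eef_rot'];print(s['time_s'],s['position'],np.degrees(np.arctan2(R[1,0],R[0,0])),s['force'],s['torque'],s['finger_gap'],s['gripper_force'])
E
```

```text
5.4167 [ 0.51907181 -0.08109224  0.12275549] 111.87457612919015 [-4.18191244 -2.87581097  3.35635062] [-0.37499573  0.89191376  0.03055855] 0.013806223475688755 29.99411791563034
```

The gap is 13.8 mm, so the bar is now gripped. I'll recentre by 1.2 mm to relieve the side load and turn the knob CCW by about 58.7°.

>>> {"name": "send_rows", "arguments": {"targets": [{"rotation":[0,0,0],"delta_pos":[0,-1.2,0],"grip":1},{"rotation":[0,0,-0.11],"delta_pos":[0,-1.2,0],"grip":1},{"rotation":[0,0,-0.22],"delta_pos":[0,-1.2,0],"grip":1},{"rotation":[0,0,-0.33],"delta_pos":[0,-1.2,0],"grip":1},{"rotation":[0,0,-0.44],"delta_pos":[0,-1.2,0],"grip":1},{"rotation":[0,0,-0.55],"delta_pos":[0,-1.2,0],"grip":1},{"rotation":[0,0,-0.66],"delta_pos":[0,-1.2,0],"grip":1},{"rotation":[0,0,-0.77],"delta_pos":[0,-1.2,0],"grip":1},{"rotation":[0,0,-0.88],"delta_pos":[0,-1.2,0],"grip":1},{"rotation":[0,0,-0.97],"delta_pos":[0,-1.2,0],"grip":1},{"rotation":[0,0,-1.025],"delta_pos":[0,-1.2,0],"grip":1},{"rotation":[0,0,-1.025],"delta_pos":[0,-1.2,0],"grip":1}]}}

```text
time_s: 6.42
position: [0.5181, -0.0823, 0.1227]
eef_rot: [[-0.987, 0.162, -0.003], [0.162, 0.987, -0.003], [0.003, -0.004, -1.0]]
force: [-5.3, -3.5, 4.1]
finger_gap: 0.0134
gripper_force: 30.0
```

```bash
python3 - <<'E'
from h import *
save('wrist','w4')
s=robot.state();R=s['eef_rot'];print(s['time_s'],s['position'],np.degrees(np.arctan2(R[1,0],R[0,0])),s['force'],s['torque'],s['finger_gap'],s['gripper_force'],s['q'])
cv2.imwrite('pics/c5.png',cv2.resize(cv2.imread('pics/w4.png')[130:330,220:420],None,fx=3,fy=3,interpolation=2))
E
```

```text
6.4667 [ 0.51809922 -0.08228701  0.12276753] 170.60458489878405 [-4.49161344 -4.1381921   3.99238084] [-0.62162379  0.9134783   0.07155089] 0.01382926513323666 29.99435931444168 [-15.07696379   4.03801136  90.28477297  -0.2179382   85.80152016
 -95.6656157 ]
```

View pics/c5.png

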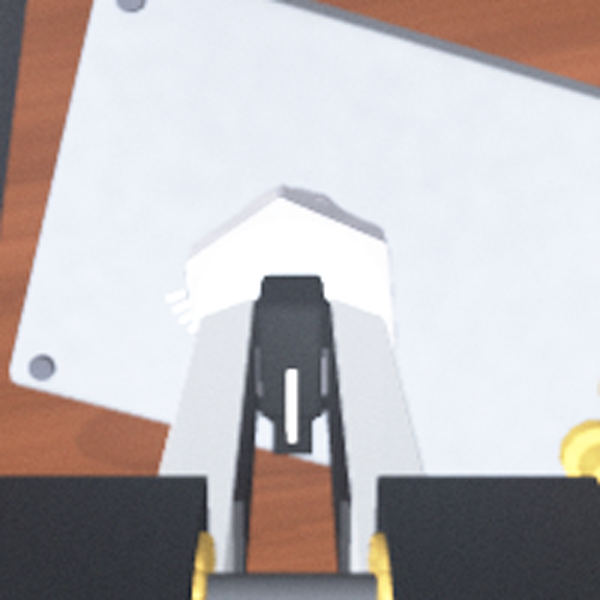

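The nose at crop (291,445) sits right over the dark index wedge, which shows just behind it at (275–310, 440). I'll release, rise and check.

>>> {"name": "send_rows", "arguments": {"targets": [{"rotation":[0,0,0],"delta_pos":[0,0,0],"grip":0.7},{"rotation":[0,0,0],"delta_pos":[0,0,0],"grip":0.4},{"rotation":[0,0,0],"delta_pos":[0,0,0],"grip":0.2},{"rotation":[0,0,0],"delta_pos":[0,0,0],"grip":0},{"rotation":[0,0,0],"delta_pos":[0,0,-25],"grip":0},{"rotation":[0,0,0],"delta_pos":[0,0,-60],"grip":0},{"rotation":[0,0,0],"delta_pos":[0,0,-60],"grip":0},{"rotation":[0,0,0],"delta_pos":[0,0,-60],"grip":0}]}}

```text
time_s: 7.13
position: [0.5212, -0.081, 0.1852]
eef_rot: [[-0.987, 0.163, 0.006], [0.163, 0.987, -0.001], [-0.006, -0.0, -1.0]]
force: [-0.1, 0.3, -0.7]
finger_gap: 0.0639
gripper_force: 0.0
```

```bash
python3 - <<'E'
from h import *
save('wrist','w5')
s=robot.state();R=s['eef_rot'];print(s['time_s'],s['position'],np.degrees(np.arctan2(R[1,0],R[0,0])),s['force'],s['torque'],s['finger_gap'],s['gripper_force'])
cv2.imwrite('pics/c6.png',cv2.resize(cv2.imread('pics/w5.png')[160:280,250:390],None,fx=5,fy=5,interpolation=2))
E
```

```text
7.1833 [ 0.52005232 -0.08073902  0.1830939 ] 170.62909743465306 [-0.24454532 -0.29362193 -0.90129327] [ 0.08174809 -0.15866231 -0.02268684] 0.06754289544840263 0.0
```

View pics/c6.png

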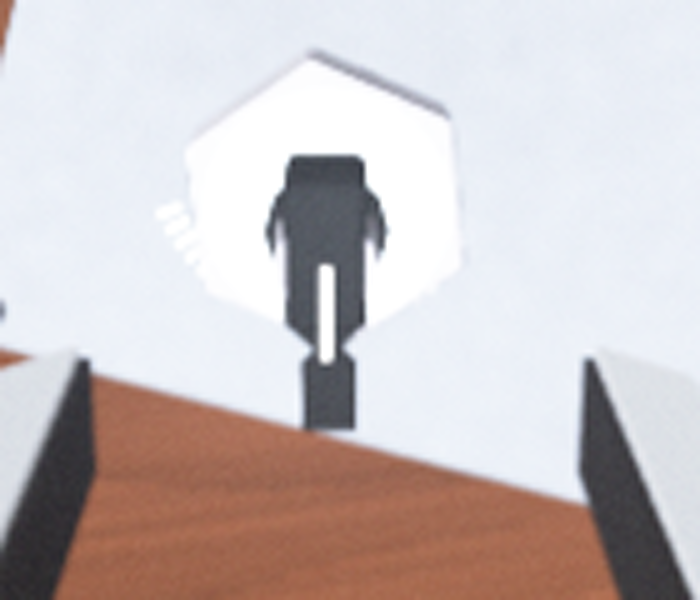

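Knob line (326,265)–(327,362) and index (306–355, 362–430) line up in the crop. I'll get the numbers.

```bash
python3 - <<'E'
from h import *
f=lambda u,v,h:onplane('wrist','w5',250+u/5-.4,160+v/5-.4,h)[:2]*1000
ang=lambda d:np.degrees(np.arctan2(d[1],d[0]))
a,b=f(326,265,.125),f(327,362,.125);print('line',ang(b-a),a,b)
H=np.array([f(*p,.092) for p in [(316,52),(447,114),(462,265),(187,145),(207,293)]])
# fit hexagon center/angle R=27.7
from scipy.optimize import least_squares
k=np.array([0,-1,-2,1,2])
g=lambda p:np.ravel(np.c_[p[0]+27.7*np.cos(p[2]+k*np.pi/3),p[1]+27.7*np.sin(p[2]+k*np.pi/3)]-H)
for t0 in np.arange(0,6.3,.5):
    for sg in (1,-1):
        kk=k; k=sg*np.array([0,-1,-2,1,2]); r=least_squares(g,[520,-81,t0])
        if r.cost<20: print('hex',r.x[:2],np.degrees(r.x[2])%60,r.cost)
m,o=f(328.5,363,.054),f(330.5,429,.054);print('idx',m,o,ang(o-m))
for c in ([520.3,-81.4],[519,-81.2],[518,-82]):print(c,'to idx',ang(o-np.array(c)),'nose',ang(b-np.array(c)))
E
```

```text
line -8.87904769757309 [518.45709833 -81.00849638] [535.11398052 -83.61065431]
hex [518.70342344 -81.03509089] 56.767311368260465 1.9945213037539116
hex [518.70342344 -81.03509089] 56.767311383993416 1.9945213037539182
hex [518.70342344 -81.03509089] 56.76731136268748 1.9945213037539082
hex [518.70342344 -81.03509089] 56.767311386834535 1.9945213037539868
hex [518.70342344 -81.03509091] 56.76731116612723 1.994521303754029
hex [518.70342344 -81.03509089] 56.767311375944985 1.9945213037539882
hex [518.70342344 -81.03509089] 56.76731134996888 1.9945213037539724
hex [518.70342344 -81.03509089] 56.76731139279485 1.9945213037540068
hex [518.70342344 -81.03509088] 56.767311465673885 1.9945213037539025
hex [518.70342344 -81.03509088] 56.76731142390375 1.994521303753966
hex [518.70342344 -81.03509088] 56.76731149170013 1.994521303753906
hex [518.70342344 -81.03509089] 56.767311400443816 1.9945213037539045
hex [518.70342344 -81.03509089] 56.76731138824823 1.9945213037539398
idx [565.71932962 -88.67327182] [581.14477359 -90.78778939] -7.805449103929401
[520.3, -81.4] to idx -8.771048444346459 nose -8.487477599419758
[519, -81.2] to idx -8.770527887042995 nose -8.508360134266145
[518, -82] to idx -7.922902562350099 nose -5.376462299870094
```

The knob reads −8.9° against the index at −8.8°, so it is set. The ring's flats are at 26.5° mod 60, which calls for tool yaw 176.5°, a 5.9° turn. The axis is at about (519.4, −81.2). Next I'll descend open over the ring to TCP z ≈ 0.085.

>>> {"name": "send_rows", "arguments": {"targets": [{"rotation":[0,0,-0.103],"delta_pos":[0,0,0],"grip":0},{"rotation":[0,0,-0.103],"delta_pos":[0,0,0],"grip":0},{"rotation":[0,0,-0.103],"delta_pos":[0,0,25],"grip":0},{"rotation":[0,0,-0.103],"delta_pos":[0,0,50],"grip":0},{"rotation":[0,0,-0.103],"delta_pos":[0,0,75],"grip":0},{"rotation":[0,0,-0.103],"delta_pos":[0,0,98],"grip":0},{"rotation":[0,0,-0.103],"delta_pos":[0,0,98],"grip":0},{"rotation":[0,0,-0.103],"delta_pos":[0,0,98],"grip":0}]}}

```text
time_s: 7.85
position: [0.5177, -0.0803, 0.0821]
eef_rot: [[-0.998, 0.062, -0.005], [0.062, 0.998, 0.001], [0.005, 0.001, -1.0]]
force: [0.1, 0.5, 0.1]
finger_gap: 0.0939
gripper_force: 0.0
```

```bash
cat >st.py <<'E'
from h import *
s=robot.state();R=s['eef_rot'];print(round(s['time_s'],2),np.round(s['position']*1000,2),'psi',round(np.degrees(np.arctan2(R[1,0],R[0,0])),2),'F',np.round(s['force'],2),'T',np.round(s['torque'],3),'gap',round(s['finger_gap']*1000,2),round(s['gripper_force'],1),'tau6',np.round(s['tau'][5],3),'q6',round(s['q'][5],2))
E
python3 st.py
```

```text
7.85 [517.72 -80.27  82.13] psi 176.44 F [0.07 0.54 0.15] T [ 0.057 -0.21  -0.01 ] gap 93.87 0.0 tau6 0.012 q6 -101.45
```

>>> {"name": "send_rows", "arguments": {"targets": [{"rotation":[0,0,0],"delta_pos":[0,0,0],"grip":0.3},{"rotation":[0,0,0],"delta_pos":[0,0,0],"grip":0.4},{"rotation":[0,0,0],"delta_pos":[0,0,0],"grip":0.42},{"rotation":[0,0,0],"delta_pos":[0,0,0],"grip":0.45},{"rotation":[0,0,0],"delta_pos":[0,0,0],"grip":0.5},{"rotation":[0,0,0],"delta_pos":[0,0,0],"grip":0.7},{"rotation":[0,0,0],"delta_pos":[0,0,0],"grip":1},{"rotation":[0,0,0],"delta_pos":[0,0,0],"grip":1},{"rotation":[0,0,0],"delta_pos":[0,0,0],"grip":1}]}}

```text
time_s: 8.6
position: [0.5196, -0.0825, 0.0848]
eef_rot: [[-0.998, 0.061, 0.0], [0.061, 0.998, -0.003], [-0.0, -0.003, -1.0]]
force: [-1.0, -6.4, 1.6]
finger_gap: 0.0476
gripper_force: 30.0
```

```bash
python3 st.py
```

```text
8.6 [519.56 -82.46  84.81] psi 176.49 F [-0.98 -6.38  1.61] T [-0.958  0.017  0.101] gap 47.63 30.0 tau6 0.022 q6 -101.54
```

The ring is gripped (gap 47.6 mm). I'll turn it clockwise, recentring for the finger offset, in steps while watching the torque.

>>> {"name": "send_rows", "arguments": {"targets": [{"rotation":[0,0,0],"delta_pos":[0,-1.5,0],"grip":1},{"rotation":[0,0,0],"delta_pos":[0,-1.5,0],"grip":1},{"rotation":[0,0,0.06],"delta_pos":[0.1,-1.5,0],"grip":1},{"rotation":[0,0,0.12],"delta_pos":[0.2,-1.5,0],"grip":1},{"rotation":[0,0,0.12],"delta_pos":[0.2,-1.5,0],"grip":1},{"rotation":[0,0,0.12],"delta_pos":[0.2,-1.5,0],"grip":1}]}}

```text
time_s: 9.1
position: [0.5195, -0.0825, 0.0848]
eef_rot: [[-0.984, 0.179, 0.001], [0.179, 0.984, -0.001], [-0.001, -0.0, -1.0]]
force: [-0.3, -3.0, 1.5]
finger_gap: 0.0477
gripper_force: 30.0
```

```bash
python3 st.py
```

```text
9.1 [519.53 -82.54  84.78] psi 169.71 F [-0.35 -2.98  1.5 ] T [-0.443 -0.156 -0.062] gap 47.72 30.0 tau6 0.016 q6 -94.9
```

>>> {"name": "send_rows", "arguments": {"targets": [{"rotation":[0,0,0.05],"delta_pos":[0,0,0],"grip":1},{"rotation":[0,0,0.1],"delta_pos":[0.1,0,0],"grip":1},{"rotation":[0,0,0.15],"delta_pos":[0.2,0,0],"grip":1},{"rotation":[0,0,0.15],"delta_pos":[0.2,0,0],"grip":1}]}}

```text
time_s: 9.43
position: [0.5195, -0.0825, 0.0848]
eef_rot: [[-0.946, 0.324, 0.001], [0.324, 0.946, -0.001], [-0.002, -0.0, -1.0]]
force: [0.7, -2.8, 1.4]
finger_gap: 0.0475
gripper_force: 30.0
```

```bash
python3 st.py
```

```text
9.43 [519.54 -82.55  84.84] psi 161.07 F [ 0.71 -2.82  1.43] T [-0.564 -0.326  0.012] gap 47.5 30.0 tau6 0.305 q6 -86.26
```

>>> {"name": "send_rows", "arguments": {"targets": [{"rotation":[0,0,0.03],"delta_pos":[0,-0.5,0],"grip":1},{"rotation":[0,0,0.06],"delta_pos":[0,-0.5,0],"grip":1}]}}

```text
time_s: 9.6
position: [0.5195, -0.0826, 0.0848]
eef_rot: [[-0.925, 0.38, 0.002], [0.38, 0.925, 0.0], [-0.001, 0.001, -1.0]]
force: [1.1, -1.2, 1.5]
finger_gap: 0.0476
gripper_force: 30.0
```

```bash
python3 st.py
```

```text
9.6 [519.53 -82.57  84.81] psi 157.68 F [ 1.1  -1.21  1.53] T [-0.362 -0.426  0.122] gap 47.59 30.0 tau6 -0.273 q6 -82.92
```

>>> {"name": "send_rows", "arguments": {"targets": [{"rotation":[0,0,0.03],"delta_pos":[0,0,0],"grip":1},{"rotation":[0,0,0.06],"delta_pos":[0,0,0],"grip":1}]}}

```text
time_s: 9.77
position: [0.5195, -0.0825, 0.0848]
eef_rot: [[-0.901, 0.435, 0.002], [0.435, 0.901, 0.0], [-0.001, 0.001, -1.0]]
force: [0.5, -1.6, 2.5]
finger_gap: 0.0478
gripper_force: 30.0
```

```bash
python3 st.py
```

```text
9.77 [519.51 -82.55  84.78] psi 154.24 F [ 0.53 -1.55  2.5 ] T [-0.353 -0.373  0.041] gap 47.79 30.0 tau6 -0.253 q6 -79.47
```

>>> {"name": "send_rows", "arguments": {"targets": [{"rotation":[0,0,0.03],"delta_pos":[0,0,0],"grip":1},{"rotation":[0,0,0.06],"delta_pos":[0,0,0],"grip":1}]}}

```text
time_s: 9.93
position: [0.5195, -0.0826, 0.0848]
eef_rot: [[-0.873, 0.488, 0.002], [0.488, 0.873, 0.0], [-0.001, 0.001, -1.0]]
force: [1.0, -2.1, 1.1]
finger_gap: 0.0479
gripper_force: 30.0
```

```bash
python3 st.py
```

```text
9.93 [519.51 -82.57  84.82] psi 150.8 F [ 0.96 -2.05  1.06] T [-0.418 -0.371  0.04 ] gap 47.89 30.0 tau6 -0.253 q6 -76.04
```

>>> {"name": "send_rows", "arguments": {"targets": [{"rotation":[0,0,0.03],"delta_pos":[0,0,0],"grip":1},{"rotation":[0,0,0.06],"delta_pos":[0,0,0],"grip":1}]}}

```text
time_s: 10.1
position: [0.5195, -0.0826, 0.0848]
eef_rot: [[-0.842, 0.539, 0.002], [0.539, 0.842, 0.0], [-0.001, 0.001, -1.0]]
force: [2.1, -2.4, 1.8]
finger_gap: 0.0477
gripper_force: 30.0
```

```bash
python3 st.py
```

```text
10.1 [519.52 -82.55  84.83] psi 147.37 F [ 2.06 -2.37  1.84] T [-0.408 -0.382  0.05 ] gap 47.69 30.0 tau6 -0.253 q6 -72.6
```

>>> {"name": "send_rows", "arguments": {"targets": [{"rotation":[0,0,0.03],"delta_pos":[0.2,-0.3,0],"grip":1},{"rotation":[0,0,0.06],"delta_pos":[0.2,-0.3,0],"grip":1}]}}

```text
time_s: 10.27
position: [0.5195, -0.0826, 0.0848]
eef_rot: [[-0.808, 0.589, 0.002], [0.589, 0.808, 0.0], [-0.002, 0.002, -1.0]]
force: [2.1, -0.6, 0.5]
finger_gap: 0.0478
gripper_force: 30.0
```

```bash
python3 st.py
```

```text
10.27 [519.49 -82.55  84.83] psi 143.93 F [ 2.13 -0.64  0.47] T [-0.346 -0.515  0.065] gap 47.76 30.0 tau6 -0.255 q6 -69.19
```

>>> {"name": "send_rows", "arguments": {"targets": [{"rotation":[0,0,0.03],"delta_pos":[0,0,0],"grip":1},{"rotation":[0,0,0.06],"delta_pos":[0,0,0],"grip":1}]}}

```text
time_s: 10.43
position: [0.5195, -0.0826, 0.0848]
eef_rot: [[-0.772, 0.636, 0.002], [0.636, 0.772, 0.0], [-0.002, 0.002, -1.0]]
force: [2.7, -1.9, 1.1]
finger_gap: 0.0476
gripper_force: 30.0
```

```bash
python3 st.py
```

```text
10.43 [519.5  -82.55  84.8 ] psi 140.49 F [ 2.66 -1.87  1.13] T [-0.304 -0.507  0.076] gap 47.64 30.0 tau6 -0.253 q6 -65.75
```

>>> {"name": "send_rows", "arguments": {"targets": [{"rotation":[0,0,0.03],"delta_pos":[0,0,0],"grip":1},{"rotation":[0,0,0.06],"delta_pos":[0,0,0],"grip":1}]}}

```text
time_s: 10.6
position: [0.5195, -0.0826, 0.0848]
eef_rot: [[-0.732, 0.681, 0.002], [0.681, 0.732, 0.0], [-0.001, 0.002, -1.0]]
force: [2.1, -1.5, 1.8]
finger_gap: 0.0476
gripper_force: 30.0
```

```bash
python3 st.py
```

```text
10.6 [519.51 -82.56  84.84] psi 137.06 F [ 2.1  -1.46  1.76] T [-0.324 -0.49   0.092] gap 47.63 30.0 tau6 -0.253 q6 -62.31
```

>>> {"name": "send_rows", "arguments": {"targets": [{"rotation":[0,0,0.03],"delta_pos":[0,0,0],"grip":1},{"rotation":[0,0,0.06],"delta_pos":[0,0,0],"grip":1}]}}

```text
time_s: 10.77
position: [0.5195, -0.0826, 0.0848]
eef_rot: [[-0.691, 0.723, 0.002], [0.723, 0.691, 0.0], [-0.001, 0.002, -1.0]]
force: [2.6, -1.8, 1.4]
finger_gap: 0.0481
gripper_force: 30.0
```

```bash
python3 st.py
```

```text
10.77 [519.5  -82.57  84.82] psi 133.67 F [ 2.64 -1.76  1.44] T [-0.34  -0.481  0.332] gap 48.08 30.0 tau6 0.055 q6 -58.92
```

The torque jumped to 0.33 N m, so the ring touched between yaw 137.06° and 133.67° (phi about 0.03 rad). I'll turn on by 0.15 rad and check.

>>> {"name": "send_rows", "arguments": {"targets": [{"rotation":[0,0,0.03],"delta_pos":[0,0,0],"grip":1},{"rotation":[0,0,0.06],"delta_pos":[0,0,0],"grip":1},{"rotation":[0,0,0.09],"delta_pos":[0,0,0],"grip":1}]}}

```text
time_s: 11.02
position: [0.5195, -0.0826, 0.0848]
eef_rot: [[-0.623, 0.782, 0.002], [0.782, 0.623, 0.0], [-0.001, 0.002, -1.0]]
force: [2.4, -1.9, 1.3]
finger_gap: 0.0476
gripper_force: 30.0
```

```bash
python3 st.py
```

```text
11.02 [519.51 -82.56  84.82] psi 128.52 F [ 2.42 -1.91  1.31] T [-0.346 -0.541  0.416] gap 47.64 30.0 tau6 0.113 q6 -53.77
```

>>> {"name": "send_rows", "arguments": {"targets": [{"rotation":[0,0,0.03],"delta_pos":[0,0,0],"grip":1},{"rotation":[0,0,0.06],"delta_pos":[0,0,0],"grip":1}]}}

```text
time_s: 11.18
position: [0.5195, -0.0826, 0.0848]
eef_rot: [[-0.575, 0.818, 0.002], [0.818, 0.575, 0.0], [-0.001, 0.002, -1.0]]
force: [2.6, -2.4, 1.5]
finger_gap: 0.048
gripper_force: 30.0
```

```bash
python3 st.py
```

```text
11.18 [519.51 -82.55  84.81] psi 125.1 F [ 2.65 -2.45  1.47] T [-0.377 -0.509  0.386] gap 47.98 30.0 tau6 0.155 q6 -50.34
```

Torque rises at 0.7 N m/rad as specified, so phi is about 0.20 rad now. I'll add 0.03, hold, then release and rise.

>>> {"name": "send_rows", "arguments": {"targets": [{"rotation":[0,0,0.03],"delta_pos":[0,0,0],"grip":1},{"rotation":[0,0,0.03],"delta_pos":[0,0,0],"grip":1},{"rotation":[0,0,0.03],"delta_pos":[0,0,0],"grip":1},{"rotation":[0,0,0.03],"delta_pos":[0,0,0],"grip":1},{"rotation":[0,0,0.03],"delta_pos":[0,0,0],"grip":1},{"rotation":[0,0,0.03],"delta_pos":[0,0,0],"grip":1}]}}

```text
time_s: 11.68
position: [0.5195, -0.0826, 0.0848]
eef_rot: [[-0.549, 0.836, 0.002], [0.836, 0.549, 0.0], [-0.001, 0.002, -1.0]]
force: [5.2, -0.3, 1.3]
finger_gap: 0.0474
gripper_force: 30.0
```

```bash
python3 st.py
```

```text
11.68 [519.45 -82.58  84.82] psi 123.29 F [ 5.17 -0.34  1.31] T [-0.116 -1.097  0.379] gap 47.38 30.0 tau6 0.403 q6 -48.55
```

>>> {"name": "send_rows", "arguments": {"targets": [{"rotation":[0,0,0],"delta_pos":[0,0,0],"grip":0.45},{"rotation":[0,0,0],"delta_pos":[0,0,0],"grip":0.3},{"rotation":[0,0,0],"delta_pos":[0,0,0],"grip":0.2},{"rotation":[0,0,0],"delta_pos":[0,0,0],"grip":0.2},{"rotation":[0,0,0],"delta_pos":[0,0,0],"grip":0.2},{"rotation":[0,0,0],"delta_pos":[0,0,-20],"grip":0.2},{"rotation":[0,0,0],"delta_pos":[0,0,-50],"grip":0.2},{"rotation":[0,0,0],"delta_pos":[0,0,-85],"grip":0.1},{"rotation":[0,0,0],"delta_pos":[0,0,-110],"grip":0.1},{"rotation":[0,0,0],"delta_pos":[0,0,-110],"grip":0.1},{"rotation":[0,0,0],"delta_pos":[0,0,-110],"grip":0.1}]}}

```text
time_s: 12.6
position: [0.5193, -0.0831, 0.1963]
eef_rot: [[-0.548, 0.837, 0.004], [0.837, 0.548, -0.001], [-0.003, 0.002, -1.0]]
force: [0.6, -0.0, -0.3]
finger_gap: 0.0843
gripper_force: 0.0
```

```bash
python3 - <<'E'
from h import *
save('wrist','w6')
cv2.imwrite('pics/c7.png',cv2.resize(cv2.imread('pics/w6.png')[130:270,240:400],None,fx=4,fy=4,interpolation=2))
E
python3 st.py
```

```text
12.65 [518.27 -82.86 194.22] psi 123.22 F [-0.57  0.12 -0.52] T [-0.037 -0.108  0.023] gap 84.47 0.0 tau6 0.001 q6 -48.49
```

View pics/c7.png

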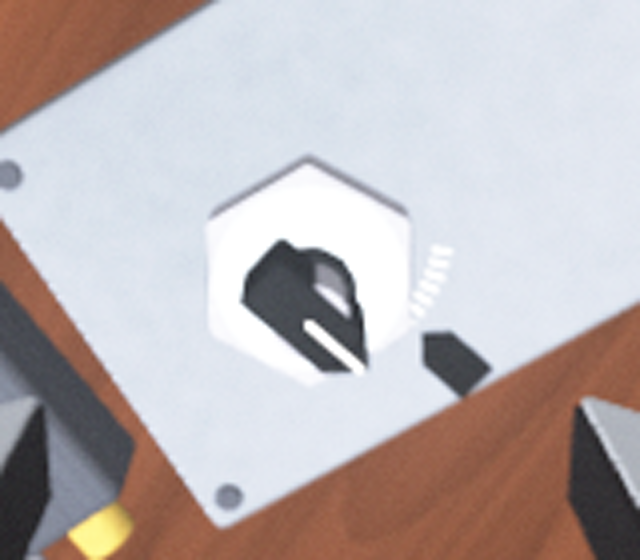

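The knob line runs (308,323)–(362,372) in the crop, the index is at (425,340)–(480,382), and the ring's flats are still square to the jaws, so it hasn't sprung back. I'll check the angles.

```bash
python3 - <<'E'
from h import *
f=lambda u,v,h:onplane('wrist','w6',240+u/4-.4,130+v/4-.4,h)[:2]*1000
ang=lambda d:np.degrees(np.arctan2(d[1],d[0]))
a,b=f(308,323,.125),f(362,372,.125);print('line',ang(b-a))
l,r=f(243,297,.125),f(325,370,.125);print('side',ang(r-l))
H=np.array([f(*p,.092) for p in [(208,217),(309,160),(410,217),(410,330),(309,386),(209,330)]]);c=H.mean(0)
print('hex',c,[round(ang(h-c)%60,1) for h in H])
m,o=f(431,350,.054),f(478,382,.054);t=f(424,338,.054)
print('idx centre dir',ang(f(455,364,.054)-c), 'nose dir',ang(b-c))
E
```

```text
line -10.587333172466224
side -10.274995066721523
hex [518.95042631 -80.46559457] [np.float64(2.3), np.float64(3.4), np.float64(4.2), np.float64(3.5), np.float64(3.2), np.float64(3.1)]
idx centre dir -9.425721455519572 nose dir -12.954205566197325
```

The knob is within about 1–2° of the index (6.3° allowed). The ring turned 53.2° with the hand, about 0.18–0.24 rad past the touch. Handing in.

```bash
python3 -c "
from workcell import robot
print(robot.hand_in())"
```

```text
the job is handed in; nothing more can be done
None
```

The job is handed in, though the hand-in returned no verdict: the knob points at the index to within about 2°, the lock ring is tightened about 0.2 rad past its touch, and the gripper let go and rose clear without my seeing anything else on the bench move.

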